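# Load a hammer head into a spring-return marking drawer and hold it at the index

## Robot

A 6-joint arm with a two-finger parallel gripper is mounted at the origin on the work surface. World frame = base frame: x ahead of the robot, y to its left, z up, the work surface at z = 0. Lengths are in mm, angles in rad, forces in N, time in s.
With the tool pointing down it reaches from about 350 to 875 mm from the base axis. Payload 4.2 kg.
Tool frame: the origin (TCP) lies at the very end of the fingers, on their centre line; the grasp point (between the pads) lies 19 mm behind it; z points along the fingers, y is the line along which they close (so a half turn about z gives the same grasp; the last joint's range is limited). The gripper opens to 85 mm and grips with 20 to 120 N. Pads are 22 mm wide; open, the fingers measure 114 mm over their backs; the gripper's body (76 mm by 85 mm) begins 54 mm behind the grasp point. The pads swing forward as they close: fully open they stand 13 mm farther back than shut.
Start: joints at [-0.987, 0.385, 0.008, 0, -1.194, -0.259], TCP at [199.465, -592.295, 231.312] pointing down, gripper open.
Joint ranges: [-3.14, 3.14], [-1.21, 2.06], [-1.07, 1.41], [-3.16, 2.05], [-2.99, -0.16], [-3.1, 3.1]. Speed limits (rad/s): [2.79, 2.79, 3.14, 3.14, 3.14, 3.14].

## Interface

Orientations are given as a unit quaternion [x, y, z, w].
In Python, from bench import monitor, get_image, camera_info, job_done gives the robot as it stands.
- The arm moves only by the tool send_rows, never from a script. Its argument "series" is a list of rows, each a list of 3 entries, a list of its own where there are three numbers: the shift along the tool's x, y, z in mm, then the turn, a rotation vector about the tool's x, y, z in rad, then the finger opening in mm, from 0 to 85.4. A call has 1 to 8 rows; each row shifts and turns the commanded pose from where the row before left it, along the tool's axes as they then stand; what a row does not reach is not made up. A row lasts 1/10 s, in which the tool goes at most 50 mm and 8.59 degrees, less where a joint would pass 70% of its speed; a pose out of reach is approached as far as the arm can. A call with a gripper value outside its range is refused whole. The fingers move at their own pace and stop on an object; the grip force is fixed at half the most. Time passes only in rows, so rows that do not move let the fingers close. It gives the time, the measured TCP pose, the force, the opening and the grip force at its end, in the units of the state.
- monitor.read_state(): the state, without advancing time (a new reading comes with each control period).
- get_image(name): name is "scene" or "top" or "wrist"; returns the picture (384x512x3 uint8, red, green, blue); there is no depth.
- camera_info(name): a dict with "intrinsics" (3x3 intrinsics, pixels), "R" (3x3) and "t" (3): a world point X has camera coordinates R X + t. Camera axes: x right, y down, z forward; pixel columns grow to the right and rows downward; lengths in mm; the calibration is good to about 2 mm. A picture is of the moment at which its call begins: read the wrist's pose just before it. camera_info takes no time and is no camera call; for the wrist camera it gives the pose at the moment of the call.
- job_done(): hands the job in; it is judged then, once.
The state is a dict: "clock": time; "joints": joint angles; "joint_vel": joint speeds; "joint_efforts": joint torques, N m; "position": TCP position; "ee_rot": TCP orientation; "contact_force": force on the tool from outside, world axes, zero at the start; "wrist_torque": the same for the moment, N m; "gripper_width": finger opening in mm; "grasp_force": force on a finger pad.
Only numpy, scipy, OpenCV 4.12 (cv2) and the standard library are available. Lean on these libraries where they do the work, as an engineer would, in place of code of your own. Each camera call takes 0.05 s, during which the arm holds its last target. There are 200 camera calls.

## Task

Lay the loose ball-peen hammer head in the drawer of the marking fixture while the drawer is home: flat on its floor, lengthwise between the two low ridges, either end forward, and let go of it. Then pull the spring-return drawer out by its bar handle until the scribed lines on its rims meet the index pointers on the rails, and keep holding it there so that I can punch the mark: finish while still holding the handle, because the drawer runs back if let go. Leave the mallet, the rivet tin and the mushroom-shaped dolly where they are.

Things in the scene. Friction and masses are not known exactly. Their poses are not given: they have to be found in the camera images.
- hammer_head: Bare steel ball-peen hammer head (no handle) lying on its cheek, left or right of the fixture: 96 mm long (x), 28 wide, 28 high, about 0.4 kg. Middle: 36 mm long body, 28 x 28 mm, its flat sides facing +-y with a dark eye inset on each. Ends: round face (27.6 mm dia., x -28 to -48) and ball (25 mm dia., to x +48). Origin: centre of the body's underside; z up.
- fixture: Marking fixture fixed to the bench: grey base 220 x 210 x 15 mm, a dark rail on each side (24 mm wide, centred at y +-89, top 45 mm high), 80 mm high spring housing across the back (x 76 to 112 mm; rod ends to 162). Origin on the bench under the nest's home place; x points from the handle to the back, so the drawer is pulled along -x; z up.
- drawer: Open steel tray with the handle, sliding between the rails along the fixture's -x, 0 to 120 mm out. Origin and axes: those of the fixture when home (as at the start), moving with the drawer. A spring pulls it home: 3.5 N at home, 0.7 N more per 10 mm; it never stays by itself. Outside 128 (x) x 148 mm (y), inside 116 x 136 mm; floor 26 mm and rim 62 mm above the bench.
- nest (a point): Centre of the drawer's inner floor (26 mm above the bench), moves with the drawer, axes as the fixture's. Two ridges 70 mm long, 6 wide, 10 high run along x on either side, 40 mm free between them (inner faces y +-20). A dark line 4 mm wide is scribed at this x across each side wall and rim of the tray (y +-71 mm, 36 mm above this point).
- handle (a point): Dark round-bar pull handle on the drawer: bar 12 mm thick, 90 mm long along the fixture's y, a stem at each end. Origin: middle of the bar, 53 mm above the bench, 45 mm before the drawer's front face, 109 mm before the nest; axes as the fixture's. Pinch it from above, fingers before and behind the bar (39 mm free between bar and drawer front); drawer rim 9 mm above the bar's centre.
- mark (a point): Midway between the tips of the two index pointers, 65 mm above the bench; axes as the fixture's. Pointers: small steel noses on dark clamps on the rails, pointing inwards over the rims (tips y +-73.5 mm; clamps y +-79 to +-101, up to 77 mm high), fixed, 45 to 90 mm before the nest's home place. The drawer is at the mark when nest and mark have the same x in the fixture.
- dolly: Bystander: dark steel mushroom-shaped dolly, 64 mm across, 62 mm high, standing on its 52 mm foot on the other side of the fixture from the hammer head. Origin at the centre of its foot.
- mallet: Bystander: wooden mallet, its drum head (82 mm across, 100 mm high) standing on one end, the 22 mm thick handle sticking out level along its x axis to 230 mm. Origin under the head's centre.
- rivet_tin: Bystander: closed tin, 70 mm across, 85 mm high. Origin at the centre of its foot.
There are look-alikes about, which are no part of the job. Leave any green or turquoise look-alike of the hammer_head alone.

How it is judged:
By the outcome, as a careful person would: the job done as asked, in the order asked, and still so for the second after the job is handed in, while the arm keeps its last pose, push and grip.
It also fails if it takes over 58 s, if anything falls off the work surface, if the arm or the gripper's body presses on something with over 40 N, if the wrist force passes 120 N, or if a joint passes its speed limit or range.

## Working session

There is one attempt and no reset: what is moved stays moved. The work goes in short steps, Python scripts to look and compute and a tool call to move; the robot and the scene stay as the last step left them, time stands still between calls to the robot, and variables do not carry over. Pictures are saved under pics/ and viewed, at most 10 in all, crops included, and the job is handed in when it is done.

Besides the shell and the picture viewer there is one more tool, called after "Emit:" as name(argument=value, ...) on one line, values as JSON. send_rows: Moves the arm, as the interface text tells. Its arguments: {"type":"object","properties":{"series":{"type":"array"}},"required":["series"]}

```bash
ls; mkdir -p pics
python3 - <<'E'
from bench import monitor, get_image, camera_info
import cv2,numpy as np
s=monitor.read_state();print({k:np.round(v,3) for k,v in s.items()})
for n in("top","scene"):
    im=get_image(n);cv2.imwrite(f"pics/{n}0.png",im[:,:,::-1]);c=camera_info(n);print(n,np.round(c["intrinsics"],1).tolist(),np.round(c["R"],3).tolist(),np.round(c["t"],1).tolist())
E
```

```text
pics
{'clock': np.float64(0.0), 'joints': array([-9.870e-01,  3.860e-01,  7.000e-03, -1.000e-03, -1.194e+00,
       -2.590e-01]), 'joint_vel': array([-0.001, -0.001, -0.001,  0.001,  0.   ,  0.001]), 'joint_efforts': array([-1.0000e-03, -3.9229e+01,  1.8840e+01,  4.1860e+00, -5.0000e-03,
        0.0000e+00]), 'position': array([ 199.28 , -591.753,  230.192]), 'ee_rot': array([-0.162,  0.987,  0.001, -0.   ]), 'contact_force': array([ 0.215,  0.906, -0.523]), 'wrist_torque': array([-0.012,  0.035,  0.001]), 'grasp_force': np.float64(0.0), 'gripper_width': np.float64(85.241)}
top [[485.3, 0.0, 255.5], [0.0, 485.3, 193.9], [0.0, 0.0, 1.0]] [[-0.008, -1.0, -0.004], [-0.988, 0.009, -0.154], [0.154, 0.003, -0.988]] [-52.5, 504.9, 1628.3]
scene [[351.1, 0.0, 258.9], [0.0, 351.1, 191.8], [0.0, 0.0, 1.0]] [[-0.251, 0.968, 0.006], [0.808, 0.213, -0.549], [-0.533, -0.133, -0.836]] [177.0, -357.6, 1321.1]
```

View pics/top0.png

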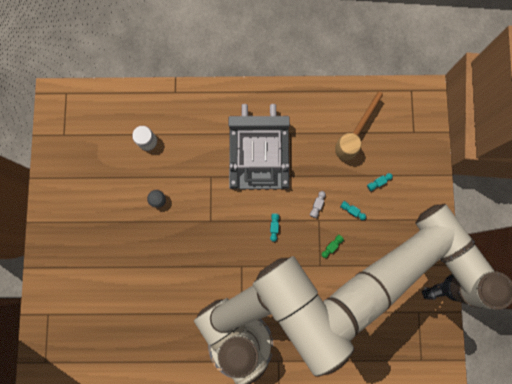

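View pics/scene0.png

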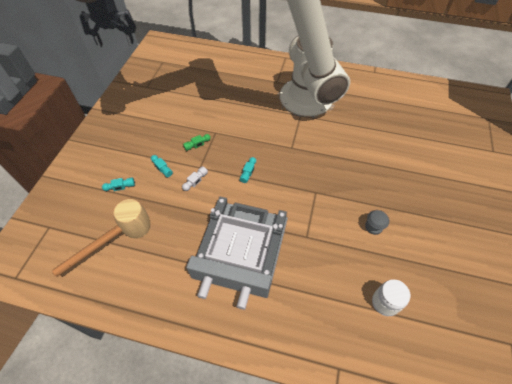

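The top view shows the steel head at (318,204), with the turquoise and green look-alikes around it. The fixture is at (260,152) with its handle at the near end, about (261,178), and the dolly and tin are on the left. The scene view agrees: head (195,179), fixture (238,250).

```bash
cat > h.py <<'E'
from bench import monitor, get_image, camera_info
import cv2,numpy as np
from scipy.spatial.transform import Rotation as Rn
def cam(n):
    c=camera_info(n);return np.array(c["intrinsics"]),np.array(c["R"]),np.array(c["t"])
def ray(c,uv):
    K,R,t=c;return -R.T@t, R.T@np.linalg.solve(K,[uv[0],uv[1],1.])
def onz(c,uv,z):
    o,d=ray(c,uv);return o+d*(z-o[2])/d[2]
def tri(obs):
    A=np.zeros((3,3));b=np.zeros(3);P=[]
    for c,uv in obs:
        o,d=ray(c,uv);d/=np.linalg.norm(d);M=np.eye(3)-np.outer(d,d);A+=M;b+=M@o;P.append((M,o))
    x=np.linalg.solve(A,b);return x,[round(np.linalg.norm(M@(x-o)),1) for M,o in P]
def proj(c,X):
    K,R,t=c;p=K@(R@np.asarray(X,float)+t);return p[:2]/p[2]
def shot(f):
    c=cam("wrist");im=get_image("wrist");np.savez(f"pics/{f}.npz",K=c[0],R=c[1],t=c[2],im=im);cv2.imwrite(f"pics/{f}.png",im[:,:,::-1]);return c,im
def load(f):
    d=np.load(f"pics/{f}.npz");return (d["K"],d["R"],d["t"]),d["im"]
def delta(p,yaw_y=None):
    """tool-frame shift to world TCP p, and turn to have tool down with tool y axis at world angle yaw_y (mod pi)"""
    s=monitor.read_state();Q=Rn.from_quat(s["ee_rot"]).as_matrix();print("pos",np.round(s["position"],1),"shift tool",np.round(Q.T@(np.array(p)-s["position"]),1))
    if yaw_y is not None:
        out=[]
        for a in(yaw_y,yaw_y+np.pi):
            y=np.array([np.cos(a),np.sin(a),0]);z=np.array([0,0,-1.]);G=np.c_[np.cross(y,z),y,z]
            out.append(np.round(Rn.from_matrix(Q.T@G).as_rotvec(),3).tolist())
        print("rotvec tool options",out,"j6",s["joints"][5])
E
python3 - <<'E'
from h import *
T,S=cam("top"),cam("scene");W=cam("wrist")
print("head",tri([(T,(318,204)),(S,(195,179))]));print("fix",tri([(T,(261,150)),(S,(240,245))]))
for uv in[(261,181),(261,115),(245,150)]:print(onz(T,uv,50))
print("dolly",onz(T,(156,199),60),"mallet",onz(T,(350,143),100), "mhandle",onz(T,(379,97),60))
for uv in[(275,227),(333,246),(353,211),(380,182)]:print(onz(T,uv,25))
s=monitor.read_state();Q=Rn.from_quat(s["ee_rot"]).as_matrix()
print(Q.round(3));o=-W[1].T@W[2];print("wrist cam in tool",Q.T@(o-s["position"]),(Q.T@W[1].T).round(3),W[0])
E
```

```text
head (array([ 470.38958311, -271.15463813,    8.83144852]), [np.float64(3.3), np.float64(3.3)])
fix (array([659.90684083, -71.41446372,  29.36854891]), [np.float64(6.1), np.float64(6.1)])
[547.18472389 -76.07421331  50.        ]
[781.99463647 -78.3932531   50.        ]
[656.7259999  -21.77123249  50.        ]
dolly [486.53088072 280.44254329  60.        ] mallet [ 665.12931132 -375.9537043   100.        ] mhandle [ 840.15199593 -491.48915533   60.        ]
[ 391.11014951 -122.69299543   25.        ]
[ 324.6470734  -319.22982264   25.        ]
[ 443.98582468 -391.95685046   25.        ]
[ 544.55002236 -489.6292473    25.        ]
[[-0.948 -0.319 -0.001]
 [-0.319  0.948  0.002]
 [ 0.     0.002 -1.   ]]
wrist cam in tool [  81.49437164   -0.76710527 -142.46602829] [[-0.    -0.948 -0.319]
 [ 1.     0.    -0.001]
 [ 0.001 -0.319  0.948]] [[292.33601525   0.         257.68525238]
 [  0.         292.33601525 186.34468113]
 [  0.           0.           1.        ]]
```

Run:
```python
from h import *
delta((500,-150,300),np.pi/2)
```

```text
pos [ 199.3 -591.8  230.3] shift tool [-425.9  323.   -69.1]
rotvec tool options [[0.002, -0.0, 0.325], [0.001, 0.003, -2.817]] j6 -0.258608065893584
```

Emit:
send_rows(series=[[[-35, 27, -6], [0, 0, 0], 85], [[-35, 27, -6], [0, 0, 0], 85], [[-35, 27, -6], [0, 0, 0], 85], [[-35, 27, -6], [0, 0, 0], 85], [[-35, 27, -6], [0, 0, 0], 85], [[-35, 27, -6], [0, 0, 0], 85], [[-35, 27, -6], [0, 0, 0], 85], [[-35, 27, -6], [0, 0, 0], 85]])

```text
clock: 0.9
position: [396.3, -296.5, 279.3]
ee_rot: [-0.162, 0.987, 0.0, -0.0]
contact_force: [2.1, -1.6, -0.0]
gripper_width: 85.1
grasp_force: 0.0
```

Emit:
send_rows(series=[[[-36, 27, -5], [0, 0, 0], 85], [[-36, 27, -5], [0, 0, 0], 85], [[-36, 27, -5], [0, 0, 0], 85], [[-36, 26, -5], [0, 0, 0], 85], [[0, 0, 0], [0, 0, 0.108], 85], [[0, 0, 0], [0, 0, 0.108], 85], [[0, 0, 0], [0, 0, 0.108], 85], [[0, 0, 0], [0, 0, 0], 85]])

```text
clock: 1.7
position: [498.0, -150.6, 298.8]
ee_rot: [-0.001, 1.0, 0.0, -0.001]
contact_force: [0.3, -0.7, -0.2]
gripper_width: 84.9
grasp_force: 0.0
```

Run:
```python
from h import *
s=monitor.read_state();print(s["clock"],s["position"],s["ee_rot"],s["joint_vel"])
shot("w1")
```

```text
1.7 [ 498.01274771 -150.6110655   298.79697518] [-6.41086605e-04  9.99999644e-01  1.25078789e-04 -5.34493961e-04] [-0.00746931 -0.00232635  0.00098801  0.00082532  0.00108658  0.07851487]
```

View pics/w1.png

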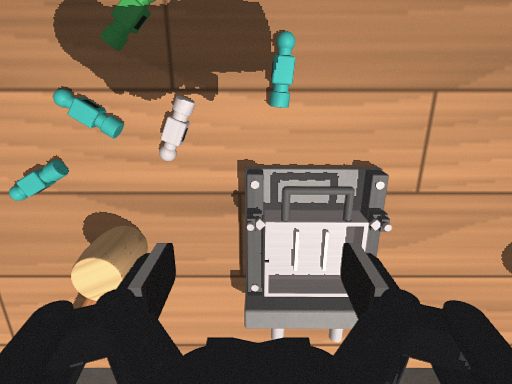

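The first wrist view shows the steel head with its face at (184,103) and ball at (168,153). The handle bar runs at row 189 from columns 285 to 351, the ridges are at (296,250) and (325,250), and the pointer tips are near (261,222) and (373,222).

Emit:
send_rows(series=[[[-15, -35, 0], [0, 0, 0], 85], [[-15, -35, 0], [0, 0, 0], 85], [[-15, -35, 0], [0, 0, 0], 85], [[0, 0, 0], [0, 0, 0], 85], [[0, 0, 0], [0, 0, 0], 85]])

```text
clock: 2.25
position: [542.9, -256.4, 298.3]
ee_rot: [-0.0, 1.0, 0.0, -0.001]
contact_force: [-0.3, 0.2, 0.4]
gripper_width: 85.1
grasp_force: 0.0
```

Run:
```python
from h import *
s=monitor.read_state();print(s["position"],s["joint_vel"].max())
c,im=shot("w2")
_,a=load("w1")
A=cv2.resize(a[150:310,225:405,::-1],None,fx=3,fy=3,interpolation=cv2.INTER_CUBIC)
cv2.imwrite("pics/c1.png",A)
B=im[60:260,170:500,::-1]
cv2.imwrite("pics/c2.png",cv2.resize(B,None,fx=2.4,fy=2.4,interpolation=cv2.INTER_CUBIC))
```

```text
[ 542.94059032 -256.41646817  298.25701093] 0.027422160512964
```

View pics/w2.png

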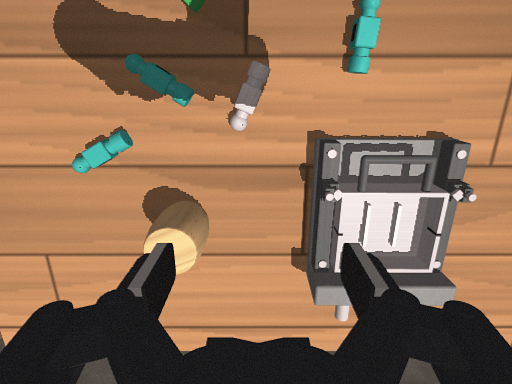

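View pics/c1.png

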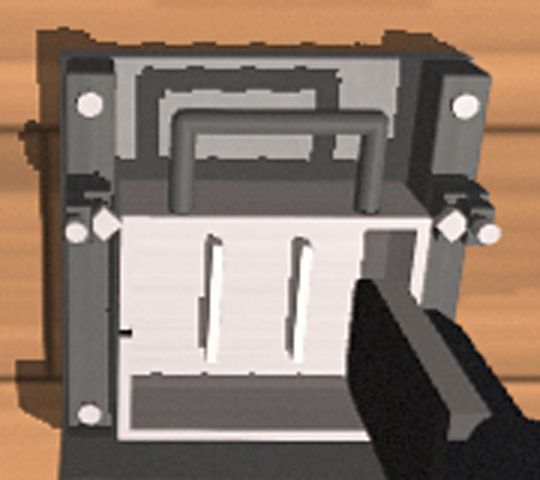

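The second view again shows the head, partly in shadow, with its face near (259,70) and ball at (238,122). Both scribed lines are visible at (338,234) and (434,231). The enlarged crop shows the handle bar at row 121, the rim's front edge at row 215, pointer tips at (121,226) and (438,228), and the left scribe at (125,332).

View pics/c2.png

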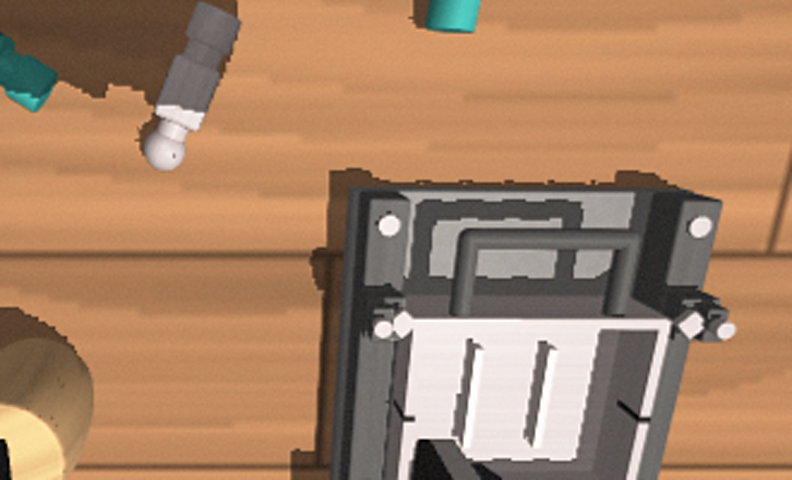

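The crop of the second view gives the handle ends at columns 455 and 641 on row 239, the scribes at (408,418) and (645,418), and the head's ball at (165,146).

Run:
```python
from h import *
c1,i1=load("w1");c2,i2=load("w2")
f1=lambda u,v:(c1,(225+(u+.5)/3-.5,150+(v+.5)/3-.5));f2=lambda u,v:(c2,(170+(u+.5)/2.4-.5,60+(v+.5)/2.4-.5))
for n,a,b in[("barL",(183,121),(465,239)),("barR",(378,121),(634,240)),("rimFR",(431,215),(673,318)),("scrL",(125,332),(408,418)),
 ("ptL",(121,226),(413,322)),("ptR",(438,228),(678,325)),("ridgeLfront",(215,240),(475,343)),("ridgeRfront",(303,241),(548,345)),("ridgeLback",(212,360),(468,444)),("ridgeRback",(298,360),(538,444)),("boltFL",(90,105),(389,226)),("boltFR",(466,104),(701,226))]:
    x,e=tri([f1(*a),f2(*b)]);print(n,x.round(1),e)
print("scrR z62",onz(*f2(645,418),62).round(1),"scrL z62",onz(*f2(408,418),62).round(1))
m=((i1.max(2).astype(int)-i1.min(2)<32)&(i1.max(2)>60)).astype(np.uint8)[85:170,145:205]
n,l,st,ce=cv2.connectedComponentsWithStats(m);k=1+st[1:,4].argmax();ys,xs=np.nonzero(l==k);ys+=85;xs+=145
print("head w1",st[k],xs.mean(),ys.mean(),cv2.minAreaRect(np.c_[xs,ys].astype(np.float32)))
cv2.imwrite("pics/h1.png",cv2.resize(np.hstack([i1[80:180,140:220,::-1],cv2.cvtColor(((l==k)*255).astype(np.uint8),cv2.COLOR_GRAY2BGR)[:100].repeat(1,0) if 0 else i2[45:145,205:285,::-1]]),None,fx=5,fy=5,interpolation=cv2.INTER_CUBIC))
```

```text
barL [ 554.6 -111.2   47.5] [np.float64(0.1), np.float64(0.1)]
barR [551.4 -21.9  59.1] [np.float64(0.9), np.float64(0.9)]
rimFR [596.    5.9  64.6] [np.float64(0.4), np.float64(0.4)]
scrL [ 661.8 -138.    61. ] [np.float64(0.1), np.float64(0.1)]
ptL [ 600.  -141.2   64.9] [np.float64(1.3), np.float64(1.3)]
ptR [600.1   8.   67.9] [np.float64(0.6), np.float64(0.6)]
ridgeLfront [625.5 -91.   31. ] [np.float64(0.4), np.float64(0.4)]
ridgeRfront [626.6 -45.   30.7] [np.float64(0.0), np.float64(0.0)]
ridgeLback [691.9 -90.8  40.2] [np.float64(0.3), np.float64(0.3)]
ridgeRback [693.2 -44.5  38.1] [np.float64(0.4), np.float64(0.4)]
boltFL [ 546.9 -155.4   47. ] [np.float64(0.1), np.float64(0.1)]
boltFR [546.7  23.   46.4] [np.float64(0.4), np.float64(0.4)]
scrR z62 [661.4   4.5  62. ] scrL z62 [ 661.4 -138.3   62. ]
head w1 [  14   11   36   65 1218] 175.4121510673235 127.16995073891626 ((174.9499969482422, 128.64999389648438), (22.452167510986328, 65.77537536621094), 18.434946060180664)
```

View pics/h1.png

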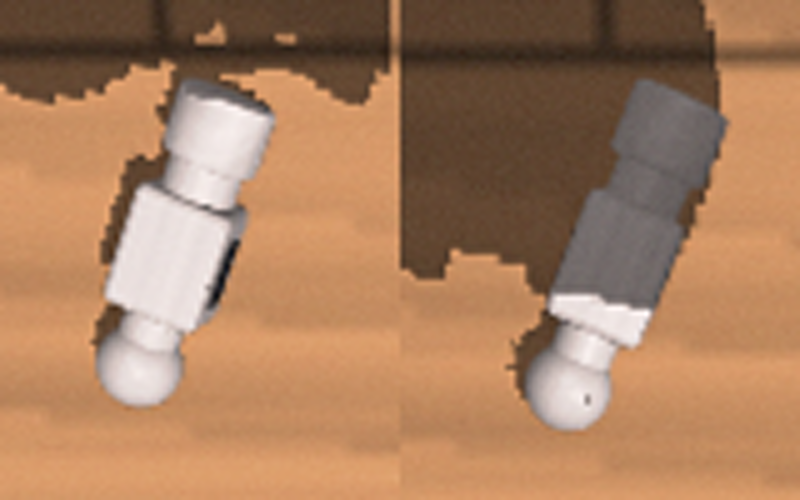

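The head is clear in both enlarged views, and I can read the body's top-face corners and ball centre in each. I'll triangulate those next.

Run:
```python
from h import *
c1,i1=load("w1");c2,i2=load("w2")
f1=lambda u,v:(c1,(140+(u+.5)/5-.5,80+(v+.5)/5-.5));f2=lambda u,v:(c2,(205+(u-400+.5)/5-.5,45+(v+.5)/5-.5))
P={}
for n,a,b in[("TL",(143,182),(600,188)),("TR",(233,208),(684,228)),("BL",(107,298),(551,299)),("BR",(193,330),(635,347)),("ball",(140,365),(568,388))]:
    x,e=tri([f1(*a),f2(*b)]);print(n,x.round(1),e, onz(*f1(*a),28).round(1),onz(*f2(*b),28).round(1))
    P[n]=(onz(*f1(*a),28)+onz(*f2(*b),28))/2 if n!="ball" else (onz(*f1(*a),14)+onz(*f2(*b),14))/2
c=(P["TL"]+P["TR"]+P["BL"]+P["BR"])/4
d=P["BL"]+P["BR"]-P["TL"]-P["TR"];e=P["TR"]+P["BR"]-P["TL"]-P["BL"];print("c",c,"yaw long",np.arctan2(d[1],d[0]),"from width",np.arctan2(e[1],e[0])-np.pi/2,"ball",P["ball"],np.arctan2(*(P["ball"]-c)[1::-1]),np.linalg.norm((P["ball"]-c)[:2]))
yaw=np.arctan2(*(P["ball"]-c)[1::-1])
delta((c[0],c[1],60),yaw+np.pi/2)
```

```text
TL [ 453.8 -274.5   28.4] [np.float64(0.4), np.float64(0.4)] [ 453.5 -274.7   28. ] [ 454.1 -274.3   28. ]
TR [ 463.  -252.4   17.8] [np.float64(1.5), np.float64(1.5)] [ 460.5 -250.4   28. ] [ 464.3 -252.    28. ]
BL [ 483.7 -287.2   32.1] [np.float64(1.3), np.float64(1.3)] [ 485.6 -288.    28. ] [ 482.6 -288.1   28. ]
BR [ 495.5 -265.4   24.3] [np.float64(0.2), np.float64(0.2)] [ 494.7 -264.5   28. ] [ 495.4 -265.3   28. ]
ball [ 507.9 -284.9   14. ] [np.float64(0.1), np.float64(0.1)] [ 504.8 -280.5   28. ] [ 506.4 -284.    28. ]
c [ 473.82819354 -269.67027573   28.        ] yaw long -0.40802238746617236 from width -0.3963463477200413 ball [ 507.86483089 -284.89574828   14.        ] -0.4206279946868475 37.2868300706655
pos [ 542.8 -255.8  298.8] shift tool [ 68.8 -13.9 238.9]
rotvec tool options [[0.0, -0.001, 0.422], [0.002, 0.0, -2.72]] j6 -1.398502899402423
```

Emit:
send_rows(series=[[[35, -7, 35], [0, 0, 0], 85], [[34, -7, 35], [0, 0, 0], 85], [[0, 0, 35], [0, 0, 0.137], 85], [[0, 0, 35], [0, 0, 0.137], 85], [[0, 0, 35], [0, 0, 0.137], 85], [[0, 0, 30], [0, 0, 0], 70], [[0, 0, 15], [0, 0, 0], 60], [[0, 0, 0], [0, 0, 0], 60]])

```text
clock: 3.1
position: [472.5, -268.4, 77.6]
ee_rot: [0.203, 0.979, 0.0, -0.002]
contact_force: [-0.1, 1.0, 0.7]
gripper_width: 60.0
grasp_force: 0.0
```

Run:
```python
from h import *
delta((474,-270,12),-0.41+np.pi/2)
c,im=shot("w3")
cv2.imwrite("pics/w3.png",im[:,:,::-1])
```

```text
pos [ 472.5 -268.4   77.6] shift tool [-2.3 -0.9 65.6]
rotvec tool options [[-0.0, -0.005, 0.002], [0.008, -0.001, -3.14]] j6 -1.7603857436132604
```

View pics/w3.png

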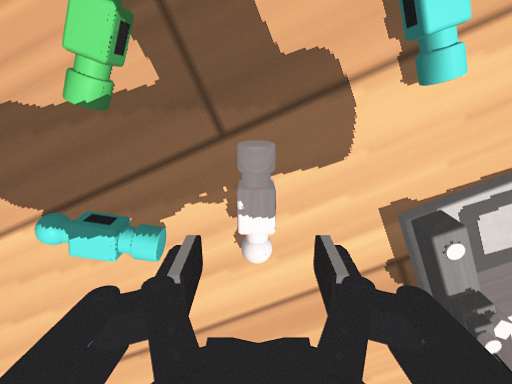

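The head lies straight between the fingers, with its face at (256,155) and ball at (257,248), and the finger midline is at about column 258.

Emit:
send_rows(series=[[[-2, -1, 25], [0, 0, 0], 60], [[0, 0, 22], [0, 0, 0], 60], [[0, 0, 13], [0, 0, 0], 60], [[0, 0, 5], [0, 0, 0], 60], [[0, 0, 0], [0, 0, 0], 20], [[0, 0, 0], [0, 0, 0], 20], [[0, 0, 0], [0, 0, 0], 20], [[0, 0, 0], [0, 0, 0], 20]])

```text
clock: 3.95
position: [476.8, -271.8, 15.8]
ee_rot: [0.203, 0.979, -0.0, 0.001]
contact_force: [-0.4, 1.4, 6.0]
gripper_width: 26.4
grasp_force: 60.7
```

Emit:
send_rows(series=[[[0, 0, 0], [0, 0, 0], 20], [[0, 0, 0], [0, 0, 0], 20]])

```text
clock: 4.15
position: [476.8, -271.8, 15.8]
ee_rot: [0.203, 0.979, -0.0, 0.001]
contact_force: [-1.7, 2.6, 6.8]
gripper_width: 26.3
grasp_force: 60.7
```

Emit:
send_rows(series=[[[0, 0, -15], [0, 0, 0], 20], [[0, 0, -30], [0, 0, 0], 20], [[0, 0, -30], [0, 0, 0], 20], [[0, 0, -30], [0, 0, 0], 20], [[0, 0, 0], [0, 0, 0], 20], [[0, 0, 0], [0, 0, 0], 20]])

```text
clock: 4.75
position: [475.0, -271.2, 118.7]
ee_rot: [0.204, 0.979, 0.001, -0.0]
contact_force: [0.4, -0.5, -4.8]
gripper_width: 26.1
grasp_force: 59.8
```

Run:
```python
from h import *
s=monitor.read_state();print(s["position"],s["contact_force"],s["wrist_torque"],s["gripper_width"])
c,im=shot("w4")
cv2.imwrite("pics/w4c.png",cv2.resize(im[120:330,150:370,::-1],None,fx=2.6,fy=2.6,interpolation=cv2.INTER_CUBIC))
```

```text
[ 474.97104867 -271.17228152  118.7352262 ] [ 0.37725911 -0.5378244  -4.81481248] [-0.01001522  0.08289388  0.01169397] 26.05942425339562
```

View pics/w4c.png

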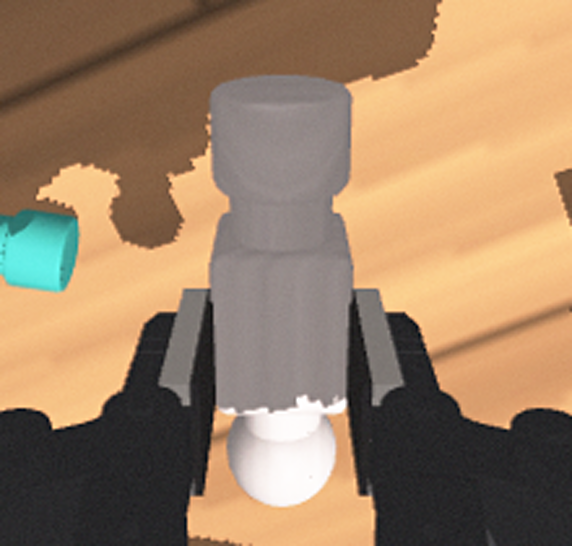

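The head is held square by its body and hangs level, with the ball at crop (281,455) and the body edges at rows 250 and 410.

Run:
```python
from h import *
c,im=load("w4")
s=monitor.read_state();Q=Rn.from_quat(s["ee_rot"]).as_matrix();p=s["position"]
g=lambda u,v:(150+(u+.5)/2.6-.5,120+(v+.5)/2.6-.5)
f=lambda u,v,z:(Q.T@(onz(c,g(u,v),z)-p)).round(1)
print("ball",f(281,455,117),"body",f(281,250,131),f(281,410,131))
delta((661.4,-67,118.7),np.pi/2)
```

```text
ball [-36.2  -0.1   0.5] body [ 21.4  -0.1 -13.3] [-13.9  -0.1 -13.4]
pos [ 474.2 -271.   117.7] shift tool [-90.  261.8  -1.2]
rotvec tool options [[0.001, -0.003, -0.411], [-0.005, -0.002, 2.73]] j6 -1.7582796353985897
```

Emit:
send_rows(series=[[[-12, 35, 0], [0, 0, 0], 20], [[-12, 35, 0], [0, 0, 0], 20], [[-12, 35, 0], [0, 0, 0], 20], [[-11, 35, 0], [0, 0, 0], 20], [[-11, 35, 0], [0, 0, 0], 20], [[-11, 35, 0], [0, 0, 0], 20], [[-11, 30, 0], [0, 0, 0], 20], [[-11, 22, 0], [0, 0, 0], 20]])

```text
clock: 5.6
position: [663.2, -65.8, 115.8]
ee_rot: [0.203, 0.979, -0.001, -0.003]
contact_force: [-1.0, -0.4, -3.4]
gripper_width: 26.1
grasp_force: 60.0
```

Emit:
send_rows(series=[[[0, 0, 0], [0, 0, -0.137], 20], [[0, 0, 0], [0, 0, -0.137], 20], [[0, 0, 0], [0, 0, -0.137], 20], [[0, 0, 0], [0, 0, 0], 20], [[0, 0, 0], [0, 0, 0], 20]])

```text
clock: 6.1
position: [662.6, -67.7, 117.1]
ee_rot: [0.001, 1.0, -0.0, -0.002]
contact_force: [-0.5, -0.1, -3.3]
gripper_width: 26.4
grasp_force: 60.1
```

Run:
```python
from h import *
delta((663,-67,44),np.pi/2)
c,im=shot("w5")
```

```text
pos [662.6 -67.7 117.1] shift tool [-0.7  0.7 73.1]
rotvec tool options [[-0.0, -0.004, -0.002], [-0.006, 0.0, 3.139]] j6 -1.7131733414411807
```

View pics/w5.png

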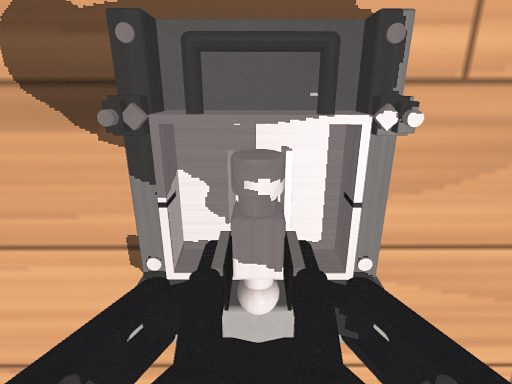

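The head is centred over the nest. The scribes are at (165,202) and (353,202), so their middle is column 259, and the head is at column 258 between the ridges.

Emit:
send_rows(series=[[[0, 0, 25], [0, 0, 0], 20], [[0, 0, 25], [0, 0, 0], 20], [[0, 0, 15], [0, 0, 0], 20], [[0, 0, 5], [0, 0, 0], 20], [[0, 0, 1], [0, 0, 0], 20], [[0, 0, 0], [0, 0, 0], 20]])

```text
clock: 6.75
position: [664.6, -67.7, 49.3]
ee_rot: [-0.0, 1.0, -0.0, 0.001]
contact_force: [-0.2, 0.3, -4.5]
gripper_width: 26.4
grasp_force: 60.0
```

Emit:
send_rows(series=[[[0, 0, 1], [0, 0, 0], 20], [[0, 0, 0], [0, 0, 0], 20]])

```text
clock: 6.95
position: [664.2, -67.6, 48.3]
ee_rot: [-0.0, 1.0, 0.0, 0.001]
contact_force: [0.4, -0.2, -3.9]
gripper_width: 26.3
grasp_force: 60.0
```

Emit:
send_rows(series=[[[0, 0, 2], [0, 0, 0], 20], [[0, 0, 0], [0, 0, 0], 20]])

```text
clock: 7.15
position: [663.6, -67.6, 45.4]
ee_rot: [-0.0, 1.0, 0.0, 0.0]
contact_force: [0.2, -0.6, -2.9]
gripper_width: 26.1
grasp_force: 60.0
```

Emit:
send_rows(series=[[[0, 0, 2], [0, 0, 0], 20], [[0, 0, 0], [0, 0, 0], 20]])

```text
clock: 7.35
position: [663.4, -67.7, 43.0]
ee_rot: [-0.0, 1.0, -0.0, -0.0]
contact_force: [0.1, 0.8, -5.1]
gripper_width: 26.0
grasp_force: 60.0
```

Emit:
send_rows(series=[[[0, 0, 1], [0, 0, 0], 20], [[0, 0, 0], [0, 0, 0], 20]])

```text
clock: 7.55
position: [663.6, -67.6, 42.1]
ee_rot: [-0.0, 1.0, 0.0, -0.0]
contact_force: [1.1, 0.3, -3.6]
gripper_width: 26.5
grasp_force: 60.0
```

Emit:
send_rows(series=[[[0, 0, 1], [0, 0, 0], 20], [[0, 0, 0], [0, 0, 0], 20]])

```text
clock: 7.75
position: [663.8, -67.6, 41.8]
ee_rot: [-0.0, 1.0, -0.0, 0.0]
contact_force: [-0.9, -0.1, -0.2]
gripper_width: 26.2
grasp_force: 60.5
```

Emit:
send_rows(series=[[[0, 0, 1], [0, 0, 0], 20], [[0, 0, 0], [0, 0, 0], 20]])

```text
clock: 7.95
position: [663.8, -67.7, 41.8]
ee_rot: [-0.001, 1.0, -0.0, 0.0]
contact_force: [-4.1, 0.7, 4.6]
gripper_width: 26.2
grasp_force: 61.1
```

The head touches the floor at TCP z 41.8, and the expected height is 26 + 15.8. I'll release it and rise.

Emit:
send_rows(series=[[[0, 0, -1], [0, 0, 0], 50], [[0, 0, 0], [0, 0, 0], 50], [[0, 0, 0], [0, 0, 0], 50], [[0, 0, -10], [0, 0, 0], 50], [[0, 0, -30], [0, 0, 0], 50], [[0, 0, -35], [0, 0, 0], 50], [[0, 0, -35], [0, 0, 0], 50], [[0, 0, 0], [0, 0, 0], 50]])

```text
clock: 8.75
position: [667.5, -67.8, 158.9]
ee_rot: [-0.001, 1.0, -0.0, 0.007]
contact_force: [0.6, 0.1, -0.3]
gripper_width: 50.1
grasp_force: 0.0
```

Emit:
send_rows(series=[[[40, 0, -10], [0, 0, 0], 50], [[40, 0, -20], [0, 0, 0], 50], [[40, 0, -20], [0, 0, 0], 50], [[0, 0, 0], [0, 0, 0], 50], [[0, 0, 0], [0, 0, 0], 50]])

```text
clock: 9.25
position: [543.7, -67.7, 202.7]
ee_rot: [-0.0, 1.0, 0.0, 0.002]
contact_force: [1.1, 0.5, -0.1]
gripper_width: 49.9
grasp_force: 0.0
```

Run:
```python
from h import *
s=monitor.read_state();print(s["position"],s["contact_force"])
c,im=shot("w6");g=cv2.cvtColor(im,cv2.COLOR_RGB2GRAY)
# text profile of nest region rectified on plane z=54 (head top), world 2mm grid; print coarse
def rect(z,x0,x1,y0,y1,st):
    X=np.arange(x0,x1,st);Y=np.arange(y0,y1,st);m=np.array([[proj(c,(x,y,z)) for y in Y] for x in X],np.float32)
    return X,Y,cv2.remap(g,m[...,0],m[...,1],cv2.INTER_LINEAR)
X,Y,r=rect(54,606,718,-105,-30,3)
print("Y",Y[0],Y[-1])
for x,row in zip(X,r):print(x,''.join("%4d"%v for v in row))
for z,y in((62,-138),(62,4)):
    X,Y,r=rect(z,640,680,y-4,y+5,1);print(y,[int(v) for v in r.mean(1)])
```

```text
[543.74307882 -67.71060459 202.69157457] [ 1.0985494   0.48673309 -0.09469785]
Y -105 -33
606  236 235 235 236 234 234 234 237 237 237 238 237 239 238 238 238 237 236 236 237 237 237 237 238 238
609  236 236 235 235 229 231 237 129  99  97  95  97  97  98  96  96 124 235 236 236 237 236 236 235 236
612  234 233 234 233 213 107 195 128 107 137 118 107 103 109 116 175 216 232 139 117 185 235 234 235 236
615  239 239 238 239 210 121 115 159 105 159 196 220 236 239 239 234 215 239 143 117 115 239 240 239 240
618  236 236 235 235 198 239 238 196 108 162 198 216 231 234 236 234 211 238 146 193 236 242 238 239 239
621  233 233 232 233 191 253 255 233 107 164 204 222 231 237 240 233 210 234 143 210 252 240 236 236 237
624  235 236 235 235 186 254 255 109 112 166 205 224 236 240 239 232 203 236 147 205 252 239 236 237 238
627  235 234 234 235 179 254 255 113 116 168 208 224 235 238 238 228 213 233 147 195 252 236 234 234 233
630  236 236 236 237 177 254 255 114 111 139 206 228 237 240 237 228 161 236 153 189 252 237 236 236 236
633  236 236 236 237 171 254 252 111 106 100 178 217 233 237 232 
[... 2608 characters left out ...]
 101 103 101 103 100  99 104 103 101 104 102 102 101 104
711  102 104 103 105 103 104 102 106 105 102 101 101 102 103 103 100  99 100 101 102 102 102 104 102 102
714   99  98 100  98 101 100  98  99 102  99  98  99  98  97 100 100 100 100 100  99 101  98 102 100 101
717  102 101 100 101 100 100 102  98  99  98 101 102 105 100 101 100 101 101 100 100 100 102 103 100 102
-138 [89, 88, 85, 83, 79, 76, 74, 70, 67, 65, 63, 60, 56, 52, 50, 48, 43, 38, 35, 33, 32, 32, 32, 32, 32, 32, 31, 31, 32, 33, 33, 32, 29, 28, 26, 25, 28, 28, 27, 27]
4 [98, 97, 97, 97, 96, 94, 91, 88, 87, 82, 78, 76, 74, 70, 67, 64, 61, 56, 55, 52, 51, 54, 54, 53, 52, 54, 53, 53, 54, 53, 54, 48, 38, 28, 29, 30, 29, 31, 29, 27]
```

The rectified view shows the head flat and straight between the ridges: body x 645–677, y −81 to −54, centred on y −67. Next is the handle.

Emit:
send_rows(series=[[[0, 0, 0], [0, 0, -0.14], 40], [[0, 0, 0], [0, 0, -0.14], 40], [[0, 0, 0], [0, 0, -0.14], 40], [[0, 0, 0], [0, 0, -0.14], 40], [[0, 0, 0], [0, 0, -0.14], 40], [[0, 0, 0], [0, 0, -0.14], 40], [[0, 0, 0], [0, 0, -0.14], 40], [[0, 0, 0], [0, 0, -0.14], 40]])

```text
clock: 10.1
position: [544.6, -67.7, 199.8]
ee_rot: [-0.534, 0.846, 0.0, -0.001]
contact_force: [0.2, 0.0, 0.5]
gripper_width: 39.8
grasp_force: 0.0
```

Emit:
send_rows(series=[[[0, 0, 0], [0, 0, -0.14], 40], [[0, 0, 0], [0, 0, -0.14], 40], [[0, 0, 0], [0, 0, -0.14], 40], [[0, 0, 0], [0, 0, -0.031], 40], [[0, 0, 0], [0, 0, 0], 40], [[0, 0, 0], [0, 0, 0], 40]])

```text
clock: 10.7
position: [544.2, -67.7, 200.3]
ee_rot: [-0.707, 0.707, 0.0, -0.001]
contact_force: [-0.7, -0.4, 0.4]
gripper_width: 40.1
grasp_force: 0.0
```

Run:
```python
from h import *
delta((552.4,-67,35),np.pi)
c,im=shot("w7");g=cv2.cvtColor(im,cv2.COLOR_RGB2GRAY)
def rect(z,X,Y):
    m=np.array([[proj(c,(x,y,z)) for y in Y] for x in X],np.float32);return cv2.remap(g,m[...,0],m[...,1],cv2.INTER_LINEAR)
X=np.arange(530,602,2)
for y in(-95,-85,-75):print(y,list(zip(X.tolist(),rect(53,X,[y])[:,0].tolist())))
X=np.arange(590,690,2)
for y in(-138.,-139.,-140.5,-142.5,2,4,6,8):print(y,proj(c,(660,y,62)).round(),rect(62,X,[y])[:,0].tolist())
```

```text
pos [544.2 -67.7 200.3] shift tool [ -0.8  -8.4 165.3]
rotvec tool options [[0.002, -0.0, -0.0], [-0.0, -0.002, 3.142]] j6 -0.17181179882839678
-95 [(530, 167), (532, 72), (534, 124), (536, 184), (538, 180), (540, 80), (542, 87), (544, 86), (546, 81), (548, 78), (550, 98), (552, 117), (554, 121), (556, 112), (558, 108), (560, 186), (562, 181), (564, 181), (566, 181), (568, 181), (570, 184), (572, 182), (574, 182), (576, 183), (578, 184), (580, 182), (582, 79), (584, 83), (586, 83), (588, 84), (590, 83), (592, 91), (594, 99), (596, 97), (598, 104), (600, 229)]
-85 [(530, 169), (532, 98), (534, 122), (536, 187), (538, 134), (540, 84), (542, 84), (544, 87), (546, 80), (548, 75), (550, 98), (552, 119), (554, 122), (556, 112), (558, 110), (560, 184), (562, 180), (564, 181), (566, 179), (568, 179), (570, 180), (572, 178), (574, 182), (576, 181), (578, 182), (580, 183), (582, 121), (584, 85), (586, 84), (588, 82), (590, 82), (592, 89), (594, 99), (596, 95), (598, 95), (600, 237)]
-75 [(530, 165), (532, 76), (534, 129), (536, 183), (538, 176), (540, 80), (542, 84), (544, 83), (546, 79), (548
[... 1659 characters left out ...]
7, 248, 247, 247, 247, 248, 247, 248, 247, 248, 248, 247, 247, 247, 247, 247, 246, 247, 246, 246, 246, 246, 247, 178, 55, 169, 249, 245, 244, 245, 244, 244, 244, 244, 244, 244, 243, 242]
6 [151. 241.] [29, 45, 102, 100, 98, 97, 100, 180, 164, 166, 171, 237, 250, 249, 250, 250, 249, 249, 249, 249, 250, 250, 249, 250, 248, 248, 249, 248, 249, 248, 248, 247, 248, 248, 249, 161, 56, 140, 250, 246, 246, 245, 245, 245, 245, 245, 246, 245, 245, 245]
8 [151. 242.] [26, 32, 91, 101, 101, 99, 98, 84, 22, 20, 20, 59, 148, 157, 135, 136, 136, 135, 135, 134, 136, 135, 136, 136, 135, 135, 135, 136, 137, 137, 136, 135, 135, 134, 136, 133, 99, 113, 137, 135, 135, 135, 134, 136, 137, 135, 134, 133, 135, 134]
```

Emit:
send_rows(series=[[[-1, -9, 30], [0, 0, 0], 40], [[0, 0, 35], [0, 0, 0], 40], [[0, 0, 35], [0, 0, 0], 40], [[0, 0, 30], [0, 0, 0], 40], [[0, 0, 20], [0, 0, 0], 40], [[0, 0, 10], [0, 0, 0], 40], [[0, 0, 5], [0, 0, 0], 40], [[0, 0, 0], [0, 0, 0], 40]])

```text
clock: 11.55
position: [553.0, -66.7, 36.3]
ee_rot: [0.707, -0.707, 0.0, 0.0]
contact_force: [0.2, 0.0, 0.8]
gripper_width: 40.1
grasp_force: 0.0
```

Emit:
send_rows(series=[[[0, 0, 0], [0, 0, 0], 5], [[0, 0, 0], [0, 0, 0], 5], [[0, 0, 0], [0, 0, 0], 5], [[0, 0, 0], [0, 0, 0], 5], [[0, 0, 0], [0, 0, 0], 5], [[0, 0, 0], [0, 0, 0], 5]])

```text
clock: 12.15
position: [551.9, -66.7, 37.5]
ee_rot: [0.707, -0.707, -0.0, 0.0]
contact_force: [-4.7, 1.6, 5.5]
gripper_width: 9.7
grasp_force: 58.5
```

Emit:
send_rows(series=[[[0, 3, 0], [0, 0, 0], 5], [[0, 6, 0], [0, 0, 0], 5], [[0, 8, 0], [0, 0, 0], 5], [[0, 9, 0], [0, 0, 0], 5], [[0, 9, 0], [0, 0, 0], 5], [[0, 9, 0], [0, 0, 0], 5], [[0, 8, 0], [0, 0, 0], 5], [[0, 5, 0], [0, 0, 0], 5]])

```text
clock: 12.95
position: [499.9, -66.4, 37.6]
ee_rot: [0.708, -0.706, 0.003, -0.004]
contact_force: [8.2, -3.1, -6.0]
gripper_width: 9.6
grasp_force: 58.4
```

Emit:
send_rows(series=[[[0, 3, 0], [0, 0, 0], 5], [[0, 1, 0], [0, 0, 0], 5], [[0, 0, 0], [0, 0, 0], 5], [[0, 0, 0], [0, 0, 0], 5], [[0, 0, 0], [0, 0, 0], 5]])

```text
clock: 13.45
position: [496.3, -66.4, 37.6]
ee_rot: [0.708, -0.706, 0.003, -0.004]
contact_force: [7.2, -1.4, -3.3]
gripper_width: 9.8
grasp_force: 58.5
```

Run:
```python
from h import *
s=monitor.read_state();print(s["position"],s["contact_force"],s["gripper_width"])
c,im=shot("w8")
for nm in("wrist",):
    g=cv2.cvtColor(im,cv2.COLOR_RGB2GRAY)
    def rect(z,X,Y):
        m=np.array([[proj(c,(x,y,z)) for y in Y] for x in X],np.float32);return cv2.remap(g,m[...,0],m[...,1],cv2.INTER_LINEAR,borderValue=0)
    X=np.arange(584,616,1)
    for z in(62,65):
      for y in(-144,-142,-140.5,-139,-138,-136,2,4,6,8):print(z,y,proj(c,(600,y,z)).round(),rect(z,X,[y])[:,0].tolist())
```

```text
[496.33747845 -66.43117285  37.56369193] [ 7.2151961  -1.38880862 -3.34242489] 9.8266312341399
62 -144 [ -5. 101.] [84, 83, 86, 85, 82, 83, 86, 83, 83, 83, 82, 94, 93, 94, 73, 0, 0, 0, 0, 0, 0, 0, 0, 0, 0, 0, 0, 0, 0, 0, 0, 0]
62 -142 [ -4. 106.] [101, 104, 78, 63, 57, 54, 49, 47, 53, 63, 67, 71, 79, 88, 95, 0, 0, 0, 0, 0, 0, 0, 0, 0, 0, 0, 0, 0, 0, 0, 0, 0]
62 -140.5 [ -3. 110.] [200, 197, 198, 196, 197, 194, 193, 191, 193, 193, 191, 191, 206, 209, 203, 80, 0, 0, 0, 0, 0, 0, 0, 0, 0, 0, 0, 0, 0, 0, 0, 0]
62 -139 [ -2. 114.] [235, 236, 235, 235, 236, 235, 235, 234, 234, 234, 234, 233, 234, 233, 234, 234, 0, 0, 0, 0, 0, 0, 0, 0, 0, 0, 0, 0, 0, 0, 0, 0]
62 -138 [ -1. 117.] [235, 235, 236, 235, 235, 236, 235, 235, 234, 234, 234, 234, 234, 233, 234, 234, 0, 0, 0, 0, 0, 0, 0, 0, 0, 0, 0, 0, 0, 0, 0, 0]
62 -136 [  0. 122.] [234, 236, 236, 235, 236, 236, 235, 233, 234, 235, 234, 234, 234, 233, 233, 234, 234, 0, 0, 0, 0, 0, 0, 0, 0, 0, 0, 0, 0, 0, 0, 0]
62 2 [ 70. 377.] [35, 40, 51, 52, 56, 54, 55, 53, 51, 56, 52, 52, 52, 55, 54, 40, 36, 30, 29, 26, 29, 27, 31, 31, 30, 29, 30, 30, 29, 26, 29
[... 1039 characters left out ...]
34, 234, 234, 0, 0, 0, 0, 0, 0, 0, 0, 0, 0, 0, 0, 0, 0, 0, 0, 0, 0]
65 -136 [ -6. 123.] [235, 235, 236, 235, 234, 233, 234, 234, 234, 234, 234, 234, 234, 234, 0, 0, 0, 0, 0, 0, 0, 0, 0, 0, 0, 0, 0, 0, 0, 0, 0, 0]
65 2 [ 67. 382.] [51, 53, 54, 56, 84, 92, 91, 88, 93, 90, 87, 91, 71, 41, 38, 41, 40, 43, 38, 28, 29, 26, 26, 34, 29, 32, 29, 28, 31, 29, 29, 26]
65 4 [ 68. 385.] [0, 0, 0, 0, 0, 0, 0, 0, 0, 0, 0, 0, 0, 0, 0, 0, 0, 0, 0, 0, 0, 0, 0, 0, 0, 0, 0, 0, 0, 0, 0, 0]
65 6 [ 68. 388.] [0, 0, 0, 0, 0, 0, 0, 0, 0, 0, 0, 0, 0, 0, 0, 0, 0, 0, 0, 0, 0, 0, 0, 0, 0, 0, 0, 0, 0, 0, 0, 0]
65 8 [ 69. 390.] [0, 0, 0, 0, 0, 0, 0, 0, 0, 0, 0, 0, 0, 0, 0, 0, 0, 0, 0, 0, 0, 0, 0, 0, 0, 0, 0, 0, 0, 0, 0, 0]
```

Run:
```python
from h import *
for f in("w5","w7","w6"):
    c,im=load(f);g=cv2.cvtColor(im,cv2.COLOR_RGB2GRAY)
    def rect(z,X,Y):
        m=np.array([[proj(c,(x,y,z)) for y in Y] for x in X],np.float32);return cv2.remap(g,m[...,0],m[...,1],cv2.INTER_LINEAR,borderValue=0)
    X=np.arange(652,672,1)
    print(f,"scribes 652..")
    for y in(-138.5,4.5):print(y,rect(62,X,[y])[:,0].tolist())
    print("pointers 590..610 (cols y outward)")
    X=np.arange(588,613,1)
    for sg in(-1,1):
        Y=-67+sg*np.arange(72,82,1.);r=rect(65,X,Y)
        for x,row in zip(X,r):print(x,row.tolist()) if f!="w6" else 0
```

```text
w5 scribes 652..
-138.5 [117, 118, 116, 117, 190, 242, 240, 212, 77, 39, 42, 84, 212, 240, 237, 238, 238, 239, 238, 238]
4.5 [248, 248, 247, 248, 248, 248, 248, 251, 186, 58, 63, 60, 162, 252, 248, 247, 247, 247, 247, 247]
pointers 590..610 (cols y outward)
588 [52, 47, 49, 50, 50, 56, 59, 58, 59, 59]
589 [52, 48, 47, 48, 50, 56, 59, 61, 57, 54]
590 [51, 47, 49, 50, 48, 56, 60, 57, 70, 87]
591 [50, 47, 50, 50, 49, 55, 58, 68, 96, 102]
592 [50, 49, 47, 50, 50, 56, 69, 97, 99, 105]
593 [51, 45, 51, 50, 50, 72, 98, 103, 108, 116]
594 [50, 45, 48, 49, 65, 99, 105, 105, 116, 117]
595 [48, 47, 52, 66, 102, 105, 110, 115, 119, 117]
596 [49, 46, 62, 97, 104, 109, 120, 119, 118, 116]
597 [82, 55, 96, 105, 111, 116, 118, 119, 119, 117]
598 [115, 95, 104, 110, 119, 119, 117, 119, 119, 120]
599 [108, 80, 100, 115, 119, 119, 119, 120, 116, 124]
600 [117, 62, 76, 101, 113, 119, 118, 119, 115, 118]
601 [116, 53, 43, 75, 97, 113, 120, 121, 118, 117]
602 [118, 47, 47, 53, 75, 99, 111, 121, 120, 119]
603 [116, 50, 48, 47, 51, 74, 98, 112, 119, 119]
604 [112, 57, 49, 48, 48, 55, 78, 100, 111, 121]
605 
[... 3874 characters left out ...]
 99]
603 [121, 86, 98, 99, 101, 101, 101, 103, 100, 98]
604 [117, 48, 67, 79, 91, 99, 102, 102, 101, 100]
605 [101, 18, 28, 40, 60, 79, 92, 95, 101, 102]
606 [102, 19, 30, 27, 27, 27, 33, 53, 79, 94]
607 [99, 16, 30, 29, 27, 27, 28, 31, 35, 48]
608 [98, 17, 27, 32, 32, 27, 25, 27, 28, 31]
609 [99, 16, 27, 28, 28, 27, 27, 30, 26, 30]
610 [114, 19, 29, 28, 30, 30, 31, 34, 27, 28]
611 [169, 54, 22, 28, 29, 31, 32, 33, 28, 27]
612 [219, 129, 28, 29, 26, 26, 29, 30, 29, 29]
w6 scribes 652..
-138.5 [48, 38, 35, 30, 25, 22, 24, 26, 28, 29, 30, 31, 31, 32, 31, 31, 32, 31, 30, 30]
4.5 [100, 100, 95, 92, 88, 70, 52, 33, 21, 23, 27, 27, 27, 33, 32, 33, 35, 34, 34, 32]
pointers 590..610 (cols y outward)
```

Emit:
send_rows(series=[[[0, 3, 0], [0, 0, 0], 5], [[0, 3, 0], [0, 0, 0], 5], [[0, 1, 0], [0, 0, 0], 5], [[0, 0, 0], [0, 0, 0], 5], [[0, 0, 0], [0, 0, 0], 5], [[0, 0, 0], [0, 0, 0], 5]])

```text
clock: 14.1
position: [489.6, -66.4, 37.5]
ee_rot: [0.708, -0.706, 0.004, -0.004]
contact_force: [7.1, -3.1, -4.6]
gripper_width: 9.8
grasp_force: 58.7
```

Run:
```python
from h import *
s=monitor.read_state();print(s["position"],s["ee_rot"],s["contact_force"],s["gripper_width"])
c=cam("wrist")
for X in((600,-138.5,62),(600,-141,65),(600,4.5,62)):print("wrist",proj(c,X).round(1))
for n in("top","scene"):
    c=cam(n);im=get_image(n);g=cv2.cvtColor(im,cv2.COLOR_RGB2GRAY);np.savez(f"pics/{n}9.npz",im=im)
    X=np.arange(530,672,2.)
    for y in(-138,4):
        m=np.array([[proj(c,(x,y,62)) for x in X]],np.float32);print(n,y,m[0,0].round(),cv2.remap(g,m[...,0],m[...,1],cv2.INTER_LINEAR)[0].tolist())
```

```text
[489.56468925 -66.40047037  37.53515642] [ 0.70785682 -0.7063348   0.00354126 -0.00416205] [ 7.05055115 -3.08434767 -4.55637792] 9.795639380488117
wrist [-18.1 115.4]
wrist [-27.1 109.4]
wrist [ 59.2 380. ]
top -138 [279. 185.] [100, 126, 151, 167, 178, 177, 176, 173, 171, 169, 170, 171, 171, 171, 170, 170, 170, 171, 172, 171, 171, 171, 170, 169, 169, 170, 170, 170, 169, 168, 164, 153, 140, 127, 132, 146, 161, 172, 175, 175, 174, 173, 172, 172, 172, 171, 169, 169, 170, 171, 170, 170, 170, 168, 166, 164, 160, 159, 159, 159, 159, 162, 168, 174, 171, 165, 152, 140, 133, 129, 128]
top 4 [238. 186.] [215, 215, 215, 214, 213, 212, 210, 210, 210, 208, 206, 204, 202, 201, 196, 191, 185, 177, 166, 157, 148, 149, 150, 152, 154, 155, 155, 153, 153, 150, 144, 134, 123, 117, 113, 125, 134, 143, 146, 147, 149, 151, 152, 152, 150, 150, 151, 151, 151, 150, 149, 149, 148, 146, 144, 141, 141, 141, 138, 138, 139, 139, 140, 139, 135, 123, 104, 79, 63, 49, 51]
scene -138 [228. 194.] [151, 157, 174, 191, 198, 198, 193, 186, 181, 178, 176, 178, 182, 188, 185, 180, 178, 179, 185, 185, 186, 182, 179, 180, 180, 182, 181, 182, 178, 175, 179, 177, 170, 136, 128, 138, 159, 174, 180, 181, 178, 176, 175, 179, 183, 190, 189, 187, 183, 184, 184, 186, 181, 177, 178, 180, 183, 185, 190, 192, 188, 187, 189, 189, 188, 181, 153, 124, 105, 93, 86]
scene 4 [276. 205.] [152, 163, 180, 200, 203, 199, 192, 189, 188, 191, 194, 191, 189, 185, 182, 183, 186, 187, 188, 191, 189, 186, 186, 186, 185, 187, 188, 189, 190, 189, 186, 180, 162, 140, 114, 142, 170, 188, 187, 186, 187, 186, 186, 187, 190, 192, 190, 190, 193, 188, 187, 190, 188, 188, 191, 193, 194, 192, 189, 190, 189, 191, 195, 203, 206, 199, 180, 152, 135, 128, 129]
```

Run:
```python
from h import *
for n in("top","scene"):
    c=cam(n);B=np.load(f"pics/{n}9.npz")["im"];A=cv2.imread(f"pics/{n}0.png")[:,:,::-1]
    for y in(-138.5,4.5):
        o=[]
        for im,x0 in((A,661),(B,598)):
            g=cv2.cvtColor(np.ascontiguousarray(im),cv2.COLOR_RGB2GRAY).astype(np.float32)
            X=np.arange(x0-16,x0+16,.5);p=np.mean([cv2.remap(g,*[np.array([[proj(c,(x,y+d,62))[k] for x in X]],np.float32) for k in(0,1)],cv2.INTER_LINEAR)[0] for d in(-1,0,1)],0)
            b=np.interp(X,[X[0],X[-1]],[p[:8].mean(),p[-8:].mean()]);w=np.clip(b-p-8,0,None);o.append((X*w).sum()/w.sum());o.append(w.max())
        print(n,y,np.round(o,1),"disp",round(o[0]-o[2],1))
    g=cv2.cvtColor(np.ascontiguousarray(B),cv2.COLOR_RGB2GRAY)
    X=np.arange(580,622,2.)
    for y in(-145,-143,9,11):
        m=np.array([[proj(c,(x,y,65)) for x in X]],np.float32);print(n,y,cv2.remap(g,m[...,0],m[...,1],cv2.INTER_LINEAR)[0].tolist())
```

```text
top -138.5 [659.2  33.  596.7  37.7] disp 62.5
top 4.5 [660.3  32.9 596.5  25.2] disp 63.8
top -145 [91, 92, 93, 95, 98, 105, 117, 128, 138, 134, 124, 107, 93, 81, 77, 75, 79, 80, 77, 77, 82]
top -143 [127, 130, 129, 129, 129, 130, 129, 129, 128, 127, 126, 124, 121, 117, 116, 117, 118, 119, 122, 121, 120]
top 9 [65, 65, 65, 66, 77, 95, 119, 142, 159, 166, 160, 143, 121, 103, 89, 86, 84, 86, 87, 88, 87]
top 11 [52, 57, 64, 76, 93, 115, 140, 164, 177, 183, 177, 161, 141, 119, 97, 86, 81, 82, 83, 85, 84]
scene -138.5 [660.1  60.5 598.3  36.2] disp 61.8
scene 4.5 [660.6  73.2 597.7  68.2] disp 62.9
scene -145 [107, 108, 107, 119, 137, 160, 182, 198, 206, 204, 189, 169, 147, 128, 110, 103, 92, 79, 72, 77, 92]
scene -143 [108, 108, 108, 112, 121, 135, 155, 174, 187, 183, 168, 146, 125, 110, 105, 99, 85, 79, 76, 85, 95]
scene 9 [176, 177, 176, 174, 176, 183, 189, 186, 174, 145, 131, 133, 151, 158, 156, 161, 162, 163, 165, 167, 170]
scene 11 [140, 144, 143, 139, 140, 164, 185, 191, 186, 172, 153, 137, 129, 122, 119, 117, 118, 121, 124, 128, 128]
```

The scribes moved 62.7 mm on average, against 62.7 mm needed. In the top and scene views they coincide with the pointers to within about 1 mm, and the grip holds steady, so I'm handing in.

```bash
python3 -c "
from bench import *
s=monitor.read_state();print(s['position'],s['grasp_force']);print(job_done())"
```

```text
[489.60263528 -66.39030025  37.52307913] 58.73765051364899
the job is handed in; nothing more can be done
None
```

The hammer head lies flat between the ridges, placed and let go with the drawer home; the drawer is now held out by its handle with the scribed lines within about 1 mm of the pointers (the head was not rechecked after the pull), and the job is handed in.

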